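Line up the pump shaft's flat and hold the hub on it for the set-screw

TASK

Take the bare end of the pump's upright shaft in the fingers and turn it until its flat faces the forked key rest, feeling for the flat as the fingers close on it. Then pick up the loose octagonal hub, lower it over the shaft end with its set-screw on the key-rest side, and press it back so that the screw's point bears on the flat, about half-way down the flat and level. Finish while still holding the hub there in the fingers with the point pressed on the flat; leave the bin, jar and wrench alone.

Things in the scene. Friction and masses are not known exactly. Their poses are not given: they have to be found in the camera images.
- pump: Fixed green pump drive end: square foot 140 x 140 x 12 mm, round housing up to 92 mm across with a stub pipe at its +y side, top face (boss 48 mm across) 85 mm above the bench. Origin: centre of the underside, on the vertical shaft axis. +x points from the shaft to the key rest, z up. Place and yaw differ from run to run.
- key_rest (a point): Centre of the top of the key rest: a dark forked post, 10 mm thick along the pump's x, 26 mm wide, 118 mm high, standing 98 mm from the shaft axis along the pump's +x. Fixed.
- shaft (a joint): Angle of the shaft (rad), 0 when its flat faces the key rest squarely, growing anticlockwise seen from above; the flat's outward direction is the pump's +x turned by this angle. Starts between 0.5 and 1.45. Turns stiffly (about 0.1 N m of friction), stays where left, stops at -3.1 and 3.1.
- shaft_end (a point): Centre of the upper end of the steel shaft, on its axis, 155 mm above the bench; turns with the shaft. The shaft is 30 mm in diameter; it is fully round from 85 to 100 mm above the bench and has one flat from 100 mm up to its end at 155 mm. Its end is chamfered 1.5 mm.
- flat (a point): Centre of the shaft's flat, 9 mm from the axis, 127.5 mm above the bench (half-way along the flat, 55 mm long, 24 mm wide). x axis: the flat's outward direction, z up. The shaft measures 24 mm from flat to round back, elsewhere up to 30 mm: fingers close to 24 mm with a pad on the flat, and tend to turn the shaft square as they squeeze.
- hub_center (a point): Centre (half-way up, on the axis) of the loose steel hub, about 0.32 kg: octagonal ring 30 mm high, 54 mm across flats (faces 22 mm wide), 35 mm round through bore along z; lies on the bench, z up. +x points at its set-screw, in the middle of one outer face; the faces at +y and -y are plain and good to grip. Starts with +x within 0.9 rad of the world's +x.
- screw_tip (a point): Inner point of the hub's set-screw: 11 mm from the hub's axis along the hub's +x, at half height, so 2 mm off the flat when hub and shaft are concentric and aligned. Round point 6 mm thick, projecting 6.5 mm into the bore; square head 11 mm wide projecting 8 mm outside the face. Axes as the hub's.
- parts_bin: Red open plastic bin, 110 x 170 x 60 mm, loose bystander. Origin: centre of its underside.
- jar: Glass jar with black lid, 68 mm across, 110 mm high, loose bystander. Origin: centre of its underside.
- wrench: Steel wrench lying on the bench, loose bystander. Origin: centre of its underside, long axis x.
There are look-alikes about, which are no part of the job. Of the things that look like the part that bears hub_center, take the one that is farthest to the robot's right at the start.

How it is judged:
By the outcome, as a careful person would: the job done as asked, in the order asked, and still so for the second after the job is handed in, while the arm keeps its last pose, push and grip.
It also fails if it takes over 53 s, if anything falls off the work surface, if the arm or the gripper's body presses on something with over 40 N, if the wrist force passes 120 N, or if a joint passes its speed limit or range.

ROBOT

A 7-joint arm with a two-finger parallel gripper is mounted at the origin on the work surface. World frame = base frame: x ahead of the robot, y to its left, z up, the work surface at z = 0. Lengths are in mm, angles in rad, forces in N, time in s.
With the tool pointing down it reaches from about 425 to 875 mm from the base axis. Payload 9.9 kg.
Tool frame: the origin (TCP) lies on the centre line of the jaws, within the pads' length; the fingertips stand 17 mm ahead of it and the grasp point (between the pads) lies 2 mm behind it (bot.nose_length is the distance from the TCP to the fingertips, in mm); x points along the fingers, z is the direction in which the jaws open and shut, and the axes are right-handed (so a half turn about x gives the same grasp; the last joint's range is limited). The gripper opens to 85 mm and grips with 20 to 120 N. Pads are 22 mm wide; open, the fingers measure 114 mm over their backs; the gripper's body (76 mm by 85 mm) begins 54 mm behind the grasp point. The pads swing forward as they close: fully open they stand 13 mm farther back than shut.
Start: joints at [-1.221, 0.576, 0.025, 1.437, -0.015, 1.129, -0.057], TCP at [283.711, 612.485, 248.289] pointing down, gripper open.
Joint ranges: [-2.76, 2.76], [-0.34, 2.15], [-1.52, 1.57], [0.19, 2.46], [-1.09, 4.23], [0.17, 1.99], [-2.82, 2.82]. Speed limits (rad/s): [2.22, 2.22, 3.01, 3.01, 3.14, 3.14, 3.14].

INTERFACE

Orientations are given as a rotation vector (axis times angle).
In Python, from plant import status, snapshot, bot gives the robot as it stands.
- The arm moves only by the tool jog_arm, never from a script. Its argument "steps" is a list of rows, each a list of 7 numbers: the opening, from -1 (shut) to 1 (fully open), so that 0 is half open, then the shift along the tool's x, y, z in mm, then the turn, a rotation vector about the tool's x, y, z in rad. In form: [[hand, dx, dy, dz, wx, wy, wz], ...]. A call has 1 to 12 rows; each row shifts and turns the commanded pose from where the row before left it, along the tool's axes as they then stand; what a row does not reach is not made up. A row lasts 1/10 s, in which the tool goes at most 50 mm and 8.59 degrees, less where a joint would pass 70% of its speed; a pose out of reach is approached as far as the arm can. A call with a gripper value outside its range is refused whole. The fingers move at their own pace and stop on an object; "grip_force" is the grip in N (left out, the last holds). Time passes only in rows, so rows that do not move let the fingers close. It gives the time, the measured TCP pose, the force and the opening at its end, in the units of the state.
- status.observe(): the state, without advancing time (a new reading comes with each control period).
- snapshot(name): name is "scene" or "top"; returns a dict with "pixels" (400x640x3 uint8, blue, green, red), "range_z" (400x640 float32, mm along the optical axis (not along the pixel's ray), 0 where there is no reading), "vfov" (degrees; the focal length in pixels is half the picture's height over the tangent of half this angle, whatever the lens; pixels are square), "cx", "cy" (the principal point, pixels), "dist" ([k1, k2, p1, p2, k3] as OpenCV has them; the pictures are not rectified), "world_from_camera" (4x4, takes a point from camera to world coordinates). Camera axes: x right, y down, z forward; pixel columns grow to the right and rows downward; lengths in mm; the calibration is good to about 2 mm. A picture is of the moment at which its call begins.
- bot.sign_off(): hands the job in, once; it reports no verdict.
The state is a dict: "clock": time; "joints": joint angles; "qd": joint speeds; "tau": joint torques, N m; "tcp_pos": TCP position; "eef_rot": TCP orientation; "ft_force": force on the tool from outside, world axes, zero at the start; "torque": the same for the moment, N m; "grip_width": opening from 0.0 (shut) to 1.0 (fully open).
Only numpy, scipy, OpenCV 4.12 (cv2) and the standard library are available. Lean on these libraries where they do the work, as an engineer would, in place of code of your own. Each camera call takes 0.05 s, during which the arm holds its last target. There are 200 camera calls.

## Working session

There is one attempt and no reset: what is moved stays moved. The work goes in short steps, Python scripts to look and compute and a tool call to move; the robot and the scene stay as the last step left them, time stands still between calls to the robot, and variables do not carry over. Pictures are saved under pics/ and viewed, about 8 in all and at most 12, crops included, and the job is handed in when it is done.

Besides the shell and the picture viewer there is one more tool, called after ">>>" as name(argument=value, ...) on one line, values as JSON. jog_arm: Moves the arm, as the interface text tells. Its arguments: {"type":"object","properties":{"steps":{"type":"array","items":{"type":"array","items":{"type":"number"}}},"grip_force":{"type":"number"}},"required":["steps"]}

```bash
mkdir -p pics; ls; cat > h.py <<'E'
import numpy as np, cv2
from plant import status, snapshot, bot
def K(s):
    h=s["pixels"].shape[0]; f=h/2/np.tan(np.radians(s["vfov"])/2)
    return np.array([[f,0,s["cx"]],[0,f,s["cy"]],[0,0,1.]])
def plane(s,uv,z):
    p=cv2.undistortPoints(np.array(uv,float).reshape(-1,1,2),K(s),np.array(s["dist"],float)).reshape(-1,2)
    T=np.array(s["world_from_camera"]); d=np.c_[p,np.ones(len(p))]@T[:3,:3].T; o=T[:3,3]
    return o+d*((z-o[2])/d[:,2])[:,None]
def cloud(s):
    h,w=s["range_z"].shape; v,u=np.mgrid[:h,:w]
    p=cv2.undistortPoints(np.c_[u.ravel(),v.ravel()].astype(float).reshape(-1,1,2),K(s),np.array(s["dist"],float)).reshape(-1,2)
    T=np.array(s["world_from_camera"]); r=s["range_z"].ravel()[:,None]
    P=(np.c_[p,np.ones(len(p))]*r)@T[:3,:3].T+T[:3,3]; P[r[:,0]==0]=np.nan
    return P.reshape(h,w,3)
def proj(s,X):
    T=np.linalg.inv(np.array(s["world_from_camera"]))
    return cv2.projectPoints(np.array(X,float).reshape(-1,3),cv2.Rodrigues(T[:3,:3])[0],T[:3,3],K(s),np.array(s["dist"],float))[0].reshape(-1,2)
E
python3 - <<'E'
from h import *
for n in("top","scene"):
    s=snapshot(n); cv2.imwrite(f"pics/{n}0.png",s["pixels"]); print(n,s["vfov"],s["dist"],np.round(s["world_from_camera"],3).tolist())
    np.save(n+"0.npy",s,allow_pickle=True)
print(status.observe())
E
```

```text
pics
top 52.52076484206449 [-0.01973729  0.          0.          0.          0.        ] [[-0.017, -0.999, 0.032, 543.035], [-1.0, 0.017, -0.005, 7.601], [0.004, -0.032, -0.999, 1286.975], [0.0, 0.0, 0.0, 1.0]]
scene 42.827828792871564 [-0.02475181  0.          0.          0.          0.        ] [[-0.718, 0.559, -0.414, 1226.591], [0.696, 0.566, -0.443, 695.529], [-0.013, -0.606, -0.795, 1347.351], [0.0, 0.0, 0.0, 1.0]]
{'clock': 0.1, 'joints': array([-1.22079676,  0.57645213,  0.02485811,  1.43781065, -0.01498565,
        1.12899231, -0.05647817]), 'qd': array([ 0.00048363, -0.00172898, -0.0002029 , -0.00158958,  0.00023847,
       -0.00127329,  0.00063315]), 'tau': array([ 7.11615896e-03, -7.67308760e+01,  2.25848079e+00, -2.86611772e+01,
        1.60215312e-02,  8.65144510e-03, -3.62932451e-05]), 'tcp_pos': array([283.56238927, 612.14090505, 247.53107621]), 'eef_rot': array([-0.88491709,  1.38494499,  0.88348277]), 'ft_force': array([-0.46418902, -0.86834901, -0.40512151]), 'torque': array([0.00909793, 0.03874063, 0.0189356 ]), 'grip_width': 1.003293613050521}
```

View pics/top0.png

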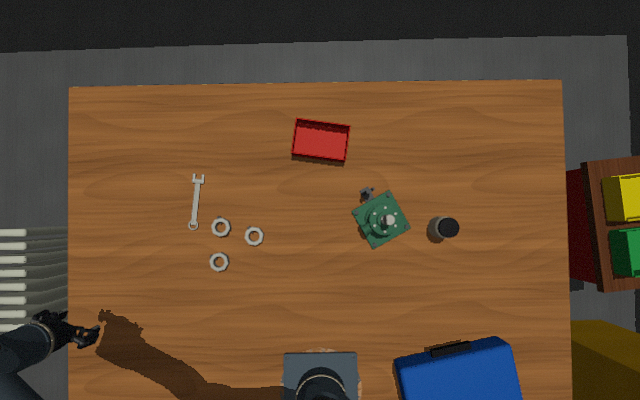

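View pics/scene0.png

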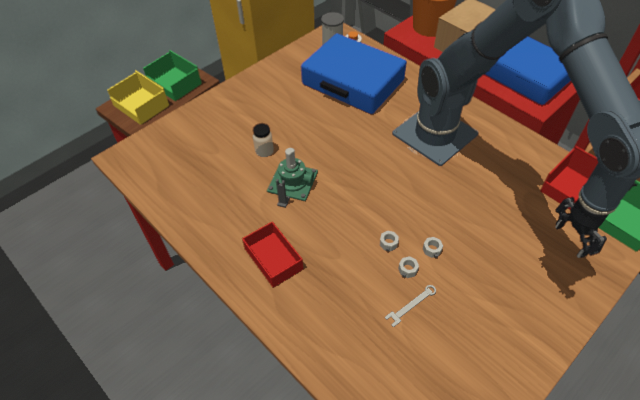

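Top view: pump at about (380,220), key rest (367,193), jar (444,229). There are three rings at (220,227), (219,262) and (254,236), and (254,236) is farthest to the robot's right. The scene view agrees.

```bash
python3 - <<'E'
from h import *
S={n:np.load(n+"0.npy",allow_pickle=True).item() for n in("top","scene")}
C={n:cloud(S[n]) for n in S}
t=C["top"]; 
print("table z",np.nanmedian(t[300:330,180:260,2]),np.nanmedian(C["scene"][290:330,330:360,2]))
def roi(n,x,y,r,zlo,zhi):
    c=C[n]; m=(np.hypot(c[...,0]-x,c[...,1]-y)<r)&(c[...,2]>zlo)&(c[...,2]<zhi); return c[m]
for nm,uv,z in (("hub",(254,236),30),("shaft",(390,220),155),("rest",(367,190),118)):
    x,y,_=plane(S["top"],[uv],z)[0]
    print(nm,x,y)
    for n in S:
        p=roi(n,x,y,35,z-8,z+8)
        if len(p): print("  ",n,len(p),p.mean(0).round(1),"midrange",((p.max(0)+p.min(0))/2).round(1),np.ptp(p,0).round(1),"minrect",[np.round(q,1) for q in cv2.minAreaRect(p[:,:2].astype(np.float32))],"circ",cv2.minEnclosingCircle(p[:,:2].astype(np.float32)))
def crop(n,u,v,w,h,k): return cv2.resize(S[n]["pixels"][v:v+h,u:u+w],None,fx=k,fy=k,interpolation=cv2.INTER_CUBIC)
a=crop("top",234,216,40,40,10);b=crop("scene",365,220,80,60,5)
c=crop("top",345,175,80,80,5)
d=crop("scene",260,140,60,75,5)
I=np.zeros((800,800,3),np.uint8)
I[:400,:400]=a;I[:300,400:800]=b;I[400:800,:400]=c;I[400:775,400:700]=d
cv2.imwrite("pics/c1.png",cv2.resize(I,(600,600)))
E
```

```text
table z 0.21709396567223394 0.24161373651168105
hub 484.257072843281 195.4359080470504
   top 171 [485.  196.1  29.8] midrange [485.9 195.5  29.5] [58.9 55.7 14.9] minrect [array([484.3, 195.8]), array([54.7, 53.9]), np.float64(77.8)] circ ((487.3192138671875, 196.59762573242188), 31.69647979736328)
   scene 171 [487.1 200.4  29.5] midrange [486.4 200.7  29.2] [57.6 56.6 14.3] minrect [array([486.4, 200.4]), array([54.7, 55.1]), np.float64(75.4)] circ ((485.019775390625, 200.87213134765625), 30.202898025512695)
shaft 528.3001314566761 -203.4728870333811
   top 83 [ 528.9 -201.8  155.2] midrange [ 528.4 -202.7  155.4] [28.1 25.2 11.1] minrect [array([ 528.8, -203.3]), array([28.6, 24.3]), np.float64(5.2)] circ ((529.0296020507812, -200.5299530029297), 14.89964485168457)
   scene 61 [ 532.4 -199.1  153.8] midrange [ 532.2 -200.5  153.5] [31.6 25.1 13. ] minrect [array([ 531.6, -199.2]), array([26.6, 28.6]), np.float64(76.2)] circ ((532.447509765625, -196.88613891601562), 16.702301025390625)
rest 615.574398233681 -145.7184126101445
   top 19 [ 615.  -153.6  117.9] midrange [ 615.4 -152.8  117.5] [17.2 26.2 10. ] minrect [array([ 614.8, -153.2]), array([ 9.3, 25.5]), np.float64(28.7)] circ ((615.40087890625, -152.83026123046875), 13.348984718322754)
   scene 20 [ 615.8 -151.2  116.4] midrange [ 615.8 -152.3  117.9] [19.1 26.5 13.8] minrect [array([ 616.5, -152.6]), array([15. , 26.9]), np.float64(23.1)] circ ((615.9785766601562, -152.6291961669922), 13.670143127441406)
```

View pics/c1.png

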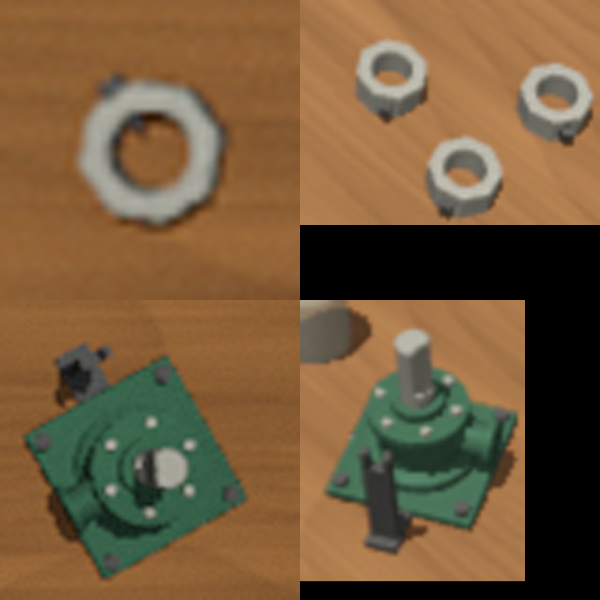

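The crops show the hub's screw up-left of the ring in the top view, about 31° in world yaw. The pump's +x points at about 30°, from shaft (530,-201) to rest (615.5,-153). The flat faces roughly +y, at about 95° world.

```bash
cat >> h.py <<'E'
from scipy.spatial.transform import Rotation as Ro
def st():
    o=status.observe(); R=Ro.from_rotvec(o["eef_rot"]).as_matrix(); return o,R
def go(p,thdeg):
    o,R=st(); c,s=np.cos(np.radians(thdeg)),np.sin(np.radians(thdeg))
    best=None
    for k in(1,-1):
        z=np.array([c,s,0])*k; x=np.array([0,0,-1.]); Rt=np.c_[x,np.cross(z,x),z]
        w=Ro.from_matrix(R.T@Rt).as_rotvec()
        if best is None or np.linalg.norm(w)<np.linalg.norm(best): best=w
        print("k",k,"w",w.round(3))
    print("d tool",(R.T@(np.array(p)-o["tcp_pos"])).round(1),"theta now",np.degrees(np.arctan2(R[1,2],R[0,2])).round(2),"x",R[:,0].round(3))
    print("tcp",o["tcp_pos"].round(2),"f",o["ft_force"].round(1),"tq",o["torque"].round(2),"grip",round(o["grip_width"],4),"t",o["clock"],"j7",o["joints"].round(2))
E
python3 -c "
from h import *
go([530,-200.8,250],95)"
```

```text
k 1 w [-0.521 -0.001 -0.   ]
k -1 w [ 2.621e+00 -0.000e+00  2.000e-03]
d tool [  -1.5 -565.3 -634.1] theta now 65.15 x [-0.001 -0.001 -1.   ]
tcp [283.56 612.14 247.53] f [-0.5 -0.9 -0.4] tq [0.01 0.04 0.02] grip 1.0033 t 0.1 j7 [-1.22  0.58  0.02  1.44 -0.01  1.13 -0.06]
```

>>> jog_arm(steps=[[1,0,-31.4,-35.2,0,0,0],[1,0,-31.4,-35.2,0,0,0],[1,0,-31.4,-35.2,0,0,0],[1,0,-31.4,-35.2,0,0,0],[1,0,-31.4,-35.2,0,0,0],[1,0,-31.4,-35.2,0,0,0],[1,0,-31.4,-35.2,0,0,0],[1,0,-31.4,-35.2,0,0,0],[1,0,-31.4,-35.2,0,0,0],[1,0,-31.4,-35.2,0,0,0],[1,0,-31.4,-35.2,0,0,0],[1,0,-31.4,-35.2,0,0,0]], grip_force=20)

```text
clock: 1.3
tcp_pos: [448.1, 69.0, 248.3]
eef_rot: [-0.884, 1.384, 0.884]
ft_force: [1.2, 1.1, 0.4]
grip_width: 0.999
```

>>> jog_arm(steps=[[1,0,-31.4,-35.2,0,0,0],[1,0,-31.4,-35.2,0,0,0],[1,0,-31.4,-35.2,0,0,0],[1,0,-31.4,-35.2,0,0,0],[1,0,-31.4,-35.2,0,0,0],[1,0,-31.4,-35.2,0,0,0],[1,0,0,0,-0.13,0,0],[1,0,0,0,-0.13,0,0],[1,0,0,0,-0.13,0,0],[1,0,0,0,-0.13,0,0],[1,0,0,0,0,0,0],[1,0,0,0,0,0,0]])

```text
clock: 2.5
tcp_pos: [530.1, -200.1, 248.1]
eef_rot: [-1.269, 1.169, 1.27]
ft_force: [-0.1, 0.2, -0.6]
grip_width: 0.999
```

```bash
python3 -c "
from h import *
go([530,-200.8,133],95)"
```

```text
k 1 w [-0.005  0.    -0.   ]
k -1 w [ 3.137 -0.    -0.   ]
d tool [ 1.151e+02  1.000e-01 -8.000e-01] theta now 94.71 x [-0.  0. -1.]
tcp [ 530.07 -200.06  248.12] f [-0.1  0.2 -0.6] tq [ 0.03 -0.    0.01] grip 0.9987 t 2.5 j7 [ 0.2   0.42  0.12  1.73 -0.06  1.    1.99]
```

>>> jog_arm(steps=[[1,29,0,-1,0,0,0],[1,29,0,-1,0,0,0],[1,29,0,-1,0,0,0],[1,28,0,0,0,0,0],[-0.1,0,0,0,0,0,0],[-0.1,0,0,0,0,0,0],[-0.1,0,0,0,0,0,0],[-0.1,0,0,0,0,0,0]])

```text
clock: 3.3
tcp_pos: [531.3, -203.3, 134.8]
eef_rot: [-1.274, 1.166, 1.27]
ft_force: [-0.1, 1.2, 0.5]
grip_width: 0.452
```

>>> jog_arm(steps=[[-0.25,0,0,0,0,0,0],[-0.25,0,0,0,0,0,0],[-0.25,0,0,0,0,0,0]])

```text
clock: 3.6
tcp_pos: [530.6, -203.0, 133.6]
eef_rot: [-1.273, 1.167, 1.272]
ft_force: [0.6, -0.2, 0.1]
grip_width: 0.375
```

>>> jog_arm(steps=[[-0.6,0,0,0,0,0,0],[-0.6,0,0,0,0,0,0],[-0.6,0,0,0,0,0,0],[-0.6,0,0,0,0,0,0]])

```text
clock: 4.0
tcp_pos: [530.4, -202.4, 133.6]
eef_rot: [-1.272, 1.167, 1.273]
ft_force: [-2.1, 3.4, 6.2]
grip_width: 0.274
```

```bash
python3 -c "
from h import *
go([530,-200.8,133],95)"
```

```text
k 1 w [-0.001  0.001 -0.   ]
k -1 w [ 3.141e+00 -0.000e+00 -1.000e-03]
d tool [0.6 0.2 1.6] theta now 94.96 x [-0.     0.001 -1.   ]
tcp [ 530.37 -202.36  133.55] f [-2.1  3.4  6.2] tq [0.58 0.37 0.06] grip 0.2742 t 4.0 j7 [ 0.22  0.55  0.09  1.87 -0.07  0.73  2.01]
```

```bash
python3 - <<'E'
from h import *
for n in("top","scene"):
    s=np.load(n+"0.npy",allow_pickle=True).item(); hsv=cv2.cvtColor(s["pixels"],cv2.COLOR_BGR2HSV)
    c=cloud(s); m=(hsv[...,0]>60)&(hsv[...,0]<95)&(hsv[...,1]>80)&(abs(c[...,2]-11)<6)&(np.hypot(c[...,0]-530,c[...,1]+200)<115)
    uv=np.argwhere(m)[:,::-1].astype(float)
    p=plane(s,uv,12)[:,:2]; r=cv2.minAreaRect(p.astype(np.float32)); print(n,m.sum(),r)
    # jar / others
    q=c[(np.hypot(c[...,0]-615,c[...,1]+153)<25)&(c[...,2]>100)&(c[...,2]<125)]; print(q.mean(0),cv2.minAreaRect(q[:,:2].astype(np.float32)))
E
```

```text
top 757 ((529.83251953125, -200.6444091796875), (137.11016845703125, 136.93997192382812), 28.202219009399414)
[ 614.70635411 -152.74092077  112.10911195] ((614.7574462890625, -152.90130615234375), (9.364745140075684, 25.924152374267578), 29.42152214050293)
scene 317 ((532.251953125, -194.58938598632812), (135.0420379638672, 135.56605529785156), 29.00775909423828)
[ 616.4635505  -151.22654842  110.45085204] ((616.0068969726562, -151.7513427734375), (16.481657028198242, 28.525733947753906), 27.959083557128906)
```

>>> jog_arm(steps=[[-0.6,0,0,0,0,0,0],[-0.6,0,0,0,0,0,0],[-0.6,0,0,0,0,0,0]], grip_force=60)

```text
clock: 4.3
tcp_pos: [530.4, -202.3, 133.7]
eef_rot: [-1.272, 1.166, 1.273]
ft_force: [-3.5, 3.3, 7.0]
grip_width: 0.273
```

>>> jog_arm(steps=[[-0.6,0,0.34,0.02,0.115,0,0],[-0.6,0,0.34,0.02,0.115,0,0],[-0.6,0,0.34,0.02,0.115,0,0],[-0.6,0,0.34,0.02,0.115,0,0],[-0.6,0,0.34,0.02,0.115,0,0]])

```text
clock: 4.8
tcp_pos: [528.7, -202.2, 133.7]
eef_rot: [-0.838, 1.403, 0.839]
ft_force: [-2.5, 2.7, 5.5]
grip_width: 0.267
```

```bash
python3 -c "
from h import *
go([530,-200.8,133],28.9)"
```

```text
k 1 w [ 0.573  0.    -0.   ]
k -1 w [-2.568e+00  1.000e-03  0.000e+00]
d tool [ 0.7 -0.5  1.9] theta now 61.75 x [-0.     0.001 -1.   ]
tcp [ 528.69 -202.22  133.67] f [-2.5  2.7  5.5] tq [0.3  0.44 0.11] grip 0.2665 t 4.8 j7 [ 0.11  0.56  0.26  1.88 -0.21  0.73  1.57]
```

>>> jog_arm(steps=[[-0.6,0,0.34,0.02,0.115,0,0],[-0.6,0,0.34,0.02,0.115,0,0],[-0.6,0,0.34,0.02,0.115,0,0],[-0.6,0,0.34,0.02,0.115,0,0],[-0.6,0,0.34,0.02,0.113,0,0],[-0.6,0,0,0,0,0,0],[-0.6,0,0,0,0,0,0]])

```text
clock: 5.5
tcp_pos: [527.4, -201.3, 133.7]
eef_rot: [-0.398, 1.534, 0.399]
ft_force: [-3.7, 2.0, 6.7]
grip_width: 0.267
```

```bash
python3 -c "
from h import *
go([530,-200.8,133],28.9)"
```

```text
k 1 w [ 0.004 -0.    -0.   ]
k -1 w [-3.137e+00  1.000e-03 -0.000e+00]
d tool [ 0.7 -0.9  2.5] theta now 29.14 x [-0.  0. -1.]
tcp [ 527.41 -201.26  133.69] f [-3.7  2.   6.7] tq [ 0.26  0.52 -0.15] grip 0.2667 t 5.5 j7 [ 0.    0.58  0.43  1.88 -0.35  0.75  1.14]
```

>>> jog_arm(steps=[[0.2,0,0,0,0,0,0],[0.2,0,0,0,0,0,0],[0.2,0,0,0,0,0,0],[1,-30,0,0,0,0,0],[1,-40,0,0,0,0,0],[1,-45,0,0,0,0,0]], grip_force=60)

```text
clock: 6.1
tcp_pos: [527.0, -201.3, 248.8]
eef_rot: [-0.398, 1.536, 0.399]
ft_force: [1.3, 0.6, 0.2]
grip_width: 1.002
```

```bash
python3 -c "
from h import *
go([485.5,198,250],121.5)"
```

```text
k 1 w [-1.612 -0.    -0.002]
k -1 w [ 1.53  -0.002  0.   ]
d tool [ -1.  369.  158.2] theta now 29.15 x [-0.002  0.    -1.   ]
tcp [ 527.04 -201.33  248.85] f [1.3 0.6 0.2] tq [-0.01 -0.11  0.04] grip 1.0015 t 6.1 j7 [-0.06  0.45  0.51  1.75 -0.26  1.01  1.06]
```

>>> jog_arm(steps=[[1,0,41,17.6,0,0,0],[1,0,41,17.6,0,0,0],[1,0,41,17.6,0,0,0],[1,0,41,17.6,0,0,0],[1,0,41,17.6,0,0,0],[1,0,41,17.6,0,0,0],[1,0,41,17.6,0,0,0],[1,0,41,17.6,0,0,0],[1,0,41,17.6,0,0,0]])

```text
clock: 7.0
tcp_pos: [485.8, 199.7, 248.4]
eef_rot: [-0.399, 1.533, 0.399]
ft_force: [1.9, 0.1, 0.4]
grip_width: 1.002
```

>>> jog_arm(steps=[[1,0,0,0,0.139,0,0],[1,0,0,0,0.139,0,0],[1,0,0,0,0.139,0,0],[1,0,0,0,0.139,0,0],[1,0,0,0,0.139,0,0],[1,0,0,0,0.139,0,0],[1,0,0,0,0.139,0,0],[1,0,0,0,0.139,0,0],[1,0,0,0,0.139,0,0],[1,0,0,0,0.139,0,0],[1,0,0,0,0.139,0,0],[1,0,0,0,0,0,0]])

```text
clock: 8.2
tcp_pos: [486.1, 198.1, 248.1]
eef_rot: [0.796, 1.42, -0.797]
ft_force: [0.0, -0.6, -0.4]
grip_width: 0.997
```

```bash
python3 - <<'E'
from h import *
go([485.5,198,25],-58.5)
I=np.zeros((600,800,3),np.uint8)
S={n:snapshot(n) for n in("top","scene")}
for n in S:
    np.save(n+"1.npy",S[n],allow_pickle=True); c=cloud(S[n])
    p=c[(np.hypot(c[...,0]-530,c[...,1]+200)<30)&(c[...,2]>145)&(c[...,2]<165)]; print(n,len(p),p.mean(0).round(1),cv2.minAreaRect(p[:,:2].astype(np.float32)))
def crop(n,u,v,w,h,k): return cv2.resize(S[n]["pixels"][v:v+h,u:u+w],None,fx=k,fy=k,interpolation=cv2.INTER_CUBIC)
I[:300,:400]=crop("top",224,211,60,45,6.6667)[:300,:400]
I[:300,400:]=crop("scene",370,210,80,60,5)
I[300:,:400]=crop("top",350,180,60,45,6.6667)[:300,:400]
I[300:,400:]=crop("scene",260,140,80,60,5)
cv2.imwrite("pics/c2.png",I)
E
```

```text
k 1 w [-0.001  0.001  0.   ]
k -1 w [ 3.141e+00  1.000e-03 -1.000e-03]
d tool [223.1  -0.5  -0.4] theta now -58.56 x [-0.    -0.001 -1.   ]
tcp [486.15 198.06 248.07] f [ 0.  -0.6 -0.4] tq [-0.05 -0.03  0.05] grip 0.9971 t 8.2 j7 [-1.08  0.49  0.92  1.85 -0.46  1.02 -0.99]
top 89 [ 527.2 -200.   154.6] ((526.47314453125, -201.2158203125), (23.7546443939209, 29.152286529541016), 28.487733840942383)
scene 64 [ 530.4 -197.8  153.3] ((530.1141357421875, -198.6925506591797), (29.55418586730957, 28.627286911010742), 46.64519500732422)
```

View pics/c2.png

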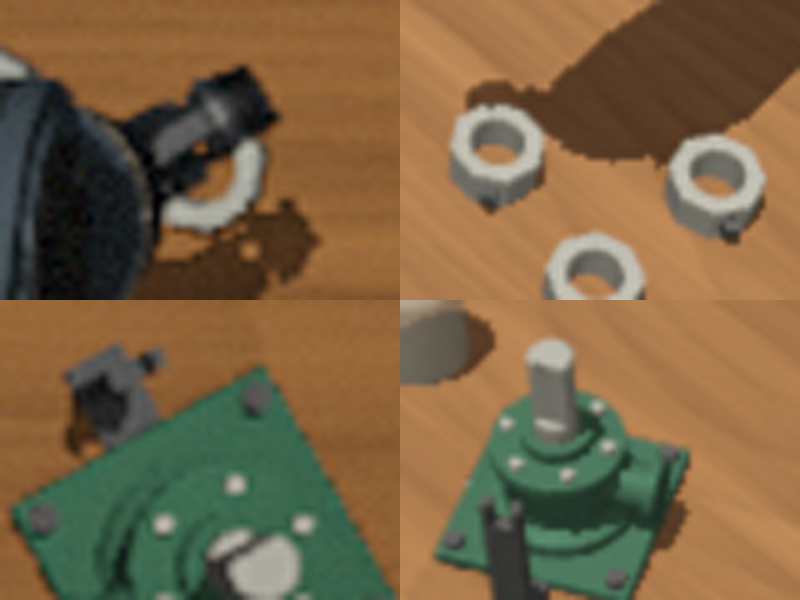

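The flat now faces the key rest in the top view (short side 23.8 mm at 28.5°), and both hands-off estimates agree. Next I grasp the hub.

>>> jog_arm(steps=[[1,45,-0.5,-0.4,0,0,0],[1,45,0,0,0,0,0],[1,45,0,0,0,0,0],[1,45,0,0,0,0,0],[1,30,0,0,0,0,0],[1,18,0,0,0,0,0],[0.5,0,0,0,0,0,0],[0.5,0,0,0,0,0,0]], grip_force=20)

```text
clock: 9.1
tcp_pos: [485.8, 197.9, 20.8]
eef_rot: [0.794, 1.421, -0.793]
ft_force: [0.1, 0.1, 0.8]
grip_width: 0.751
```

>>> jog_arm(steps=[[0,0,0,0,0,0,0],[0,0,0,0,0,0,0],[0,0,0,0,0,0,0],[0,0,0,0,0,0,0],[0,0,0,0,0,0,0]])

```text
clock: 9.6
tcp_pos: [486.2, 198.4, 21.6]
eef_rot: [0.796, 1.42, -0.792]
ft_force: [-1.3, 0.5, 7.7]
grip_width: 0.631
```

```bash
python3 -c "
from h import *
go([485.5,198,20],-58.5)"
```

```text
k 1 w [ 0.002 -0.    -0.002]
k -1 w [-3.14e+00  3.00e-03 -0.00e+00]
d tool [ 1.6 -0.8  0. ] theta now -58.4 x [ 0.002  0.001 -1.   ]
tcp [486.15 198.42  21.55] f [-1.3  0.5  7.7] tq [0.1  0.31 0.09] grip 0.631 t 9.6 j7 [-0.83  0.77  0.57  2.07 -0.82  0.54 -0.68]
```

Hub gripped at 54 mm width. To centre it in the hand along its own x, I'll regrip once across the 45° faces.

>>> jog_arm(steps=[[1,-1,0,0,0,0,0],[1,0,0,0,0,0,0],[1,0,0,0,0,0,0],[1,0,0,0,-0.131,0,0],[1,0,0,0,-0.131,0,0],[1,0,0,0,-0.131,0,0],[1,0,0,0,-0.131,0,0],[1,0,0,0,-0.131,0,0],[1,0,0,0,-0.131,0,0],[0.4,0,0,0,0,0,0],[0.4,0,0,0,0,0,0]])

```text
clock: 10.7
tcp_pos: [485.6, 198.0, 21.3]
eef_rot: [0.187, 1.563, -0.187]
ft_force: [-0.6, 0.1, 0.4]
grip_width: 0.707
```

>>> jog_arm(steps=[[0,0,0,0,0,0,0],[0,0,0,0,0,0,0],[0,0,0,0,0,0,0],[0,0,0,0,0,0,0],[0,0,0,0,0,0,0]])

```text
clock: 11.2
tcp_pos: [485.6, 198.0, 21.4]
eef_rot: [0.184, 1.563, -0.184]
ft_force: [-0.5, -0.8, 4.0]
grip_width: 0.63
```

```bash
python3 -c "
from h import *
go([486.15,198.4,20],-58.4)"
```

```text
k 1 w [ 0.785  0.    -0.   ]
k -1 w [-2.357  0.     0.   ]
d tool [1.4 0.5 0.4] theta now -13.43 x [ 0. -0. -1.]
tcp [485.61 198.02  21.39] f [-0.5 -0.8  4. ] tq [-0.14  0.01 -0.08] grip 0.6297 t 11.2 j7 [-0.71  0.72  0.36  2.07 -0.56  0.45 -0.16]
```

Centred across both face pairs (0.630 each). Next I turn back and grip the plain faces.

>>> jog_arm(steps=[[1,0,0,0,0,0,0],[1,0,0,0,0,0,0],[1,0,0,0,0,0,0],[1,0,0,0,0.131,0,0],[1,0,0,0,0.131,0,0],[1,0,0,0,0.131,0,0],[1,0,0,0,0.131,0,0],[1,0,0,0,0.131,0,0],[1,0,0,0,0.131,0,0],[0.4,0,0,0,0,0,0],[0.4,0,0,0,0,0,0]])

```text
clock: 12.3
tcp_pos: [485.4, 198.0, 21.1]
eef_rot: [0.791, 1.422, -0.792]
ft_force: [-0.6, 0.0, -0.5]
grip_width: 0.704
```

>>> jog_arm(steps=[[0,0,0,0,0,0,0],[0,0,0,0,0,0,0],[0,0,0,0,0,0,0],[0,0,0,0,0,0,0],[0,0,0,0,0,0,0]])

```text
clock: 12.8
tcp_pos: [485.5, 198.1, 21.3]
eef_rot: [0.795, 1.421, -0.794]
ft_force: [-0.5, 1.8, 1.0]
grip_width: 0.634
```

>>> jog_arm(steps=[[0,0,0,0,0,0,0],[0,0,0,0,0,0,0],[0,0,0,0,0,0,0],[0,0,0,0,0,0,0]], grip_force=80)

```text
clock: 13.2
tcp_pos: [485.5, 198.1, 21.7]
eef_rot: [0.795, 1.421, -0.794]
ft_force: [-2.3, -0.0, 6.5]
grip_width: 0.618
```

```bash
python3 -c "
from h import *
go([485.6,198,20],-58.4)"
```

```text
k 1 w [-0.001 -0.    -0.   ]
k -1 w [ 3.141e+00 -0.000e+00  1.000e-03]
d tool [1.7 0.  0.1] theta now -58.43 x [ 0.  0. -1.]
tcp [485.51 198.09  21.66] f [-2.3 -0.   6.5] tq [0.04 0.31 0.04] grip 0.6177 t 13.2 j7 [-0.83  0.77  0.57  2.07 -0.82  0.54 -0.68]
```

>>> jog_arm(steps=[[0,-10,0,0,0,0,0],[0,-30,0,0,0,0,0],[0,-45,0,0,0,0,0],[0,-45,0,0,0,0,0],[0,-45,0,0,0,0,0],[0,-18,0,0,0,0,0],[0,0,0,0,0.043,0,0],[0,0,0,0,0,0,0]])

```text
clock: 14.0
tcp_pos: [485.2, 198.0, 215.0]
eef_rot: [0.829, 1.407, -0.828]
ft_force: [-0.2, 0.1, -4.1]
grip_width: 0.615
```

```bash
python3 -c "
from h import *
go([530.2,-199.1,214],-60.9)"
```

```text
k 1 w [-0.001 -0.    -0.   ]
k -1 w [ 3.141e+00 -1.000e-03  0.000e+00]
d tool [   0.9 -153.5  369. ] theta now -60.95 x [ 0.  0. -1.]
tcp [485.22 197.98 215.03] f [-0.2  0.1 -4.1] tq [ 0.05  0.02 -0.02] grip 0.6154 t 14.0 j7 [-1.06  0.54  0.91  1.9  -0.51  0.96 -0.98]
```

>>> jog_arm(steps=[[0,0,-15.3,36.9,0,0,0],[0,0,-15.3,36.9,0,0,0],[0,0,-15.3,36.9,0,0,0],[0,0,-15.3,36.9,0,0,0],[0,0,-15.3,36.9,0,0,0],[0,0,-15.4,36.9,0,0,0],[0,0,-15.4,36.9,0,0,0],[0,0,-15.4,36.9,0,0,0],[0,0,-15.4,36.9,0,0,0],[0,0,-15.4,36.9,0,0,0],[0,0,0,0,0,0,0],[0,0,0,0,0,0,0]])

```text
clock: 15.2
tcp_pos: [529.8, -200.1, 213.6]
eef_rot: [0.829, 1.409, -0.83]
ft_force: [0.5, 0.8, -3.5]
grip_width: 0.614
```

```bash
python3 - <<'E'
from h import *
go([530.2,-199.1,185],-60.9)
S={n:snapshot(n) for n in("top","scene")}
I=np.zeros((500,800,3),np.uint8)
I[:,:400]=cv2.resize(S["top"]["pixels"][190:290,340:420],(400,500),interpolation=cv2.INTER_CUBIC)
I[:,400:]=cv2.resize(S["scene"]["pixels"][110:210,250:330],(400,500),interpolation=cv2.INTER_CUBIC)
cv2.imwrite("pics/c3.png",I)
E
```

```text
k 1 w [-0.002 -0.001  0.002]
k -1 w [3.139e+00 2.000e-03 2.000e-03]
d tool [28.6  0.9 -0.7] theta now -61.03 x [-0.002  0.    -1.   ]
tcp [ 529.82 -200.13  213.65] f [ 0.5  0.8 -3.5] tq [ 0.08 -0.04 -0.03] grip 0.6142 t 15.2 j7 [-0.22  0.57  0.81  1.79 -0.49  0.99 -0.28]
```

View pics/c3.png

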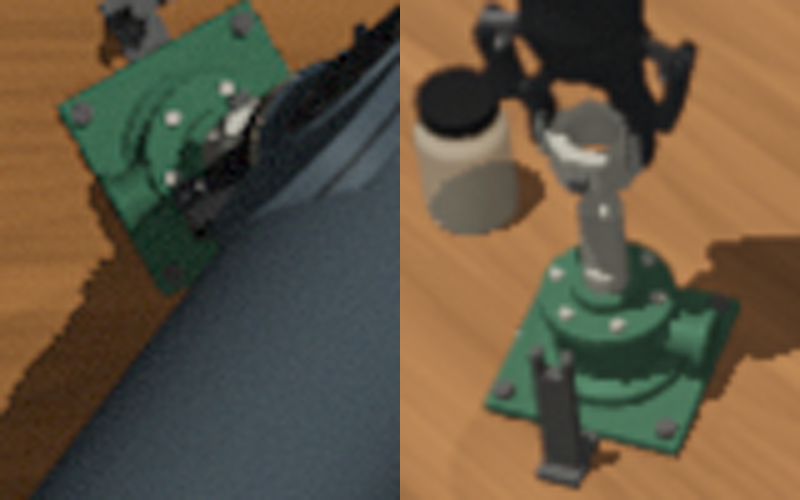

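The hub is held above the shaft end, with the screw at about (578,183) facing the key rest and the jar clear.

>>> jog_arm(steps=[[0,10,0.9,-0.7,0,0,0],[0,12,0,0,0,0,0],[0,10,0,0,0,0,0],[0,0,0,0,0,0,0]])

```text
clock: 15.7
tcp_pos: [530.4, -196.9, 180.3]
eef_rot: [0.827, 1.411, -0.828]
ft_force: [0.0, 0.2, -4.2]
grip_width: 0.612
```

>>> jog_arm(steps=[[0,3,0,0,0,0,0],[0,3,0,0,0,0,0],[0,3,0,0,0,0,0],[0,0,0,0,0,0,0]])

```text
clock: 16.1
tcp_pos: [531.2, -198.0, 173.0]
eef_rot: [0.828, 1.408, -0.828]
ft_force: [0.3, -0.4, -3.9]
grip_width: 0.618
```

```bash
python3 -c "
from h import *
go([530.2,-199.1,134],-60.9)"
```

```text
k 1 w [-0. -0.  0.]
k -1 w [3.141 0.    0.   ]
d tool [39.  -1.4  0.5] theta now -60.91 x [-0.  0. -1.]
tcp [ 531.19 -197.95  173.05] f [ 0.3 -0.4 -3.9] tq [-0.02  0.07  0.  ] grip 0.6179 t 16.1 j7 [-0.2   0.61  0.77  1.84 -0.54  0.9  -0.24]
```

>>> jog_arm(steps=[[0,0,-1.2,0.4,0,0,0],[0,4,0,0,0,0,0],[0,4,0,0,0,0,0],[0,0,0,0,0,0,0]])

```text
clock: 16.5
tcp_pos: [530.1, -198.7, 164.7]
eef_rot: [0.828, 1.409, -0.828]
ft_force: [-0.5, -0.5, -2.0]
grip_width: 0.618
```

>>> jog_arm(steps=[[0,4,0,0,0,0,0],[0,4,0,0,0,0,0],[0,0,0,0,0,0,0]])

```text
clock: 16.8
tcp_pos: [530.1, -198.7, 156.7]
eef_rot: [0.828, 1.409, -0.828]
ft_force: [-0.9, 0.3, -4.5]
grip_width: 0.616
```

```bash
python3 -c "
from h import *
go([530.2,-199.1,134],-60.9)"
```

```text
k 1 w [-0.    -0.001  0.001]
k -1 w [3.142e+00 1.000e-03 1.000e-03]
d tool [22.7 -0.1  0.4] theta now -60.9 x [-0.001  0.    -1.   ]
tcp [ 530.13 -198.72  156.65] f [-0.9  0.3 -4.5] tq [-0.01  0.01 -0.02] grip 0.6164 t 16.8 j7 [-0.19  0.63  0.75  1.86 -0.56  0.87 -0.22]
```

>>> jog_arm(steps=[[0,5,0,0.3,0,0,0],[0,5,0,0,0,0,0],[0,5,0,0,0,0,0],[0,5,0,0,0,0,0],[0,2.5,0,0,0,0,0],[0,0,0,0,0,0,0],[0,0,0,0,0,0,0]])

```text
clock: 17.5
tcp_pos: [530.6, -199.3, 134.8]
eef_rot: [0.828, 1.408, -0.828]
ft_force: [0.3, 0.2, -3.4]
grip_width: 0.619
```

```bash
python3 -c "
from h import *
go([530.2,-199.1,134],-60.9)"
```

```text
k 1 w [-0.  0.  0.]
k -1 w [ 3.141  0.    -0.   ]
d tool [ 0.8 -0.2 -0.3] theta now -60.91 x [-0. -0. -1.]
tcp [ 530.58 -199.29  134.84] f [ 0.3  0.2 -3.4] tq [ 0.02 -0.02 -0.02] grip 0.6192 t 17.5 j7 [-0.17  0.66  0.72  1.88 -0.58  0.83 -0.2 ]
```

>>> jog_arm(steps=[[0,0.5,-0.6,0,0,0,0],[0,0,-0.6,0,0,0,0],[0,0,-0.5,0,0,0,0],[0,0,0,0,0,0,0]])

```text
clock: 17.9
tcp_pos: [529.0, -200.1, 134.4]
eef_rot: [0.828, 1.407, -0.828]
ft_force: [-0.6, -0.4, -2.7]
grip_width: 0.616
```

>>> jog_arm(steps=[[0,0,-0.5,0,0,0,0],[0,0,0,0,0,0,0]])

```text
clock: 18.1
tcp_pos: [528.6, -200.3, 134.3]
eef_rot: [0.828, 1.408, -0.828]
ft_force: [0.7, 0.2, -2.7]
grip_width: 0.618
```

>>> jog_arm(steps=[[0,0,-0.5,0,0,0,0],[0,0,0,0,0,0,0]])

```text
clock: 18.3
tcp_pos: [528.2, -200.6, 134.3]
eef_rot: [0.828, 1.408, -0.828]
ft_force: [-0.5, -0.4, -3.4]
grip_width: 0.614
```

```bash
python3 -c "
from h import *
go([529.8,-199.4,134],-60.9)"
```

```text
k 1 w [-0.  0.  0.]
k -1 w [ 3.141  0.    -0.   ]
d tool [ 0.3  2.  -0.2] theta now -60.91 x [ 0. -0. -1.]
tcp [ 528.17 -200.58  134.31] f [-0.5 -0.4 -3.4] tq [-0.06  0.02 -0.02] grip 0.6139 t 18.3 j7 [-0.17  0.66  0.72  1.89 -0.58  0.82 -0.19]
```

>>> jog_arm(steps=[[0,0,-0.4,0,0,0,0],[0,0,0,0,0,0,0]])

```text
clock: 18.5
tcp_pos: [527.8, -200.7, 134.3]
eef_rot: [0.828, 1.408, -0.828]
ft_force: [0.5, -0.1, -4.3]
grip_width: 0.618
```

>>> jog_arm(steps=[[0,0,-0.4,0,0,0,0],[0,0,0,0,0,0,0]])

```text
clock: 18.7
tcp_pos: [527.7, -200.8, 134.3]
eef_rot: [0.828, 1.407, -0.827]
ft_force: [1.8, 0.9, -5.2]
grip_width: 0.615
```

>>> jog_arm(steps=[[0,0,-0.4,0,0,0,0],[0,0,0,0,0,0,0]])

```text
clock: 18.9
tcp_pos: [527.7, -200.8, 134.3]
eef_rot: [0.828, 1.407, -0.827]
ft_force: [3.0, 1.6, -4.8]
grip_width: 0.617
```

```bash
python3 -c "
from h import *
go([529.8,-199.4,134],-60.9)"
```

```text
k 1 w [ 0.     0.    -0.001]
k -1 w [-3.141e+00  1.000e-03  0.000e+00]
d tool [ 0.3  2.5 -0.2] theta now -60.88 x [ 0.001  0.    -1.   ]
tcp [ 527.69 -200.8   134.33] f [ 3.   1.6 -4.8] tq [ 0.3  -0.75  0.04] grip 0.6175 t 18.9 j7 [-0.16  0.65  0.72  1.89 -0.58  0.82 -0.19]
```

>>> jog_arm(steps=[[0,0,-0.7,0,0,0,0],[0,0,-0.7,0,0,0,0],[0,0,-0.6,0,0,0,0],[0,0,0,0,0,0,0],[0,0,0,0,0,0,0],[0,0,0,0,0,0,0],[0,0,0,0,0,0,0],[0,0,0,0,0,0,0]])

```text
clock: 19.7
tcp_pos: [527.5, -200.9, 134.4]
eef_rot: [0.828, 1.406, -0.824]
ft_force: [9.1, 4.1, -8.0]
grip_width: 0.616
```

```bash
python3 - <<'E'
from h import *
go([529.8,-199.4,134],-60.9)
S={n:snapshot(n) for n in("top","scene")}
I=np.zeros((500,800,3),np.uint8)
I[:,:400]=cv2.resize(S["top"]["pixels"][190:290,340:420],(400,500),interpolation=cv2.INTER_CUBIC)
I[:,400:]=cv2.resize(S["scene"]["pixels"][110:210,250:330],(400,500),interpolation=cv2.INTER_CUBIC)
cv2.imwrite("pics/c4.png",I)
s=S["scene"]; c=cloud(s)
p=c[(np.hypot(c[...,0]-528,c[...,1]+200)<32)&(c[...,2]>135)&(c[...,2]<150)]
print(len(p)); hsv=cv2.cvtColor(s["pixels"],cv2.COLOR_BGR2HSV)
m=(np.hypot(c[...,0]-528,c[...,1]+200)<30)&(c[...,2]>138)&(c[...,2]<148)&(hsv[...,2]>90)
q=c[m]; A=np.c_[q[:,:2]-q[:,:2].mean(0),np.ones(len(q))]; print(len(q),np.linalg.lstsq(A,q[:,2],rcond=None)[0])
go([529.8,-199.4,134],-60.9)
E
```

```text
k 1 w [ 0.002  0.001 -0.003]
k -1 w [-3.14e+00  4.00e-03  1.00e-03]
d tool [ 0.4  2.7 -0.2] theta now -60.8 x [ 0.003  0.001 -1.   ]
tcp [ 527.48 -200.87  134.36] f [ 9.1  4.1 -8. ] tq [ 0.85 -1.95 -0.04] grip 0.6159 t 19.7 j7 [-0.16  0.65  0.72  1.89 -0.59  0.82 -0.19]
143
88 [-2.85175772e-02 -4.24218502e-02  1.42605009e+02]
k 1 w [ 0.002  0.001 -0.003]
k -1 w [-3.14e+00  4.00e-03  1.00e-03]
d tool [ 0.4  2.7 -0.2] theta now -60.8 x [ 0.003  0.001 -1.   ]
tcp [ 527.5  -200.9   134.39] f [ 8.7  4.7 -7.3] tq [ 0.87 -1.88 -0.03] grip 0.6167 t 19.8 j7 [-0.16  0.65  0.72  1.89 -0.59  0.82 -0.19]
```

View pics/c4.png

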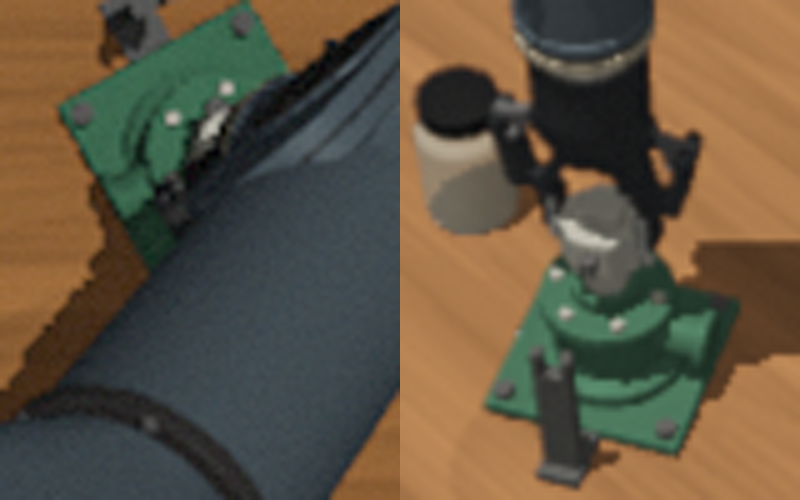

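```bash
python3 - <<'E'
from h import *
def fit(s,x,y,z,r):
    c=cloud(s); v=s["pixels"].max(2)
    m=(np.hypot(c[...,0]-x,c[...,1]-y)<r)&(abs(c[...,2]-z)<5)&(v>90); q=c[m]
    for _ in range(5):
        A=np.c_[q[:,:2]-[x,y],np.ones(len(q))]; k=np.linalg.lstsq(A,q[:,2],rcond=None)[0]; e=q[:,2]-A@k
        g=abs(e)<max(1,1.5*e.std()); q=q[g]
    print(len(q),k.round(3),"pump-x slope",round(k[0]*.874+k[1]*.485,3),"y",round(-k[0]*.485+k[1]*.874,3),"rms",e.std().round(2))
s0=np.load("scene0.npy",allow_pickle=True).item()
fit(s0,485,199,30,30)
fit(snapshot("scene"),529,-199,142.5,30)
E
```

```text
63 [-3.0000e-03 -3.3000e-02  3.0027e+01] pump-x slope -0.019 y -0.027 rms 1.08
41 [ 1.90000e-02 -1.90000e-02  1.43327e+02] pump-x slope 0.008 y -0.026 rms 1.21
```

```bash
python3 -c "
from h import *
go([529.8,-199.4,134],-60.9); print(bot.sign_off())"
```

```text
k 1 w [ 0.002  0.001 -0.003]
k -1 w [-3.14e+00  4.00e-03  1.00e-03]
d tool [ 0.4  2.8 -0.2] theta now -60.8 x [ 0.003  0.001 -1.   ]
tcp [ 527.48 -200.91  134.37] f [ 8.7  4.1 -7.1] tq [ 0.82 -1.92 -0.02] grip 0.6156 t 19.85 j7 [-0.16  0.65  0.72  1.89 -0.59  0.82 -0.19]
the job is handed in; nothing more can be done
None
```

The job is handed in at 19.85 s. The arm is still holding the hub on the shaft with the screw's point pressed against the flat.

- **Shaft:** I felt the flat as the fingers closed to about 24 mm, and turned the shaft about 66°. The top camera then showed the flat at about 28.5°, against a pump heading of about 29°.
- **Hub:** I took the ring farthest to the robot's right and centred it in the fingers by gripping it across two pairs of faces. I lowered it over the shaft with the screw on the key-rest side and met no contact on the way down.
- **Press:** The point met the flat about 2.4 mm back, where I expected about 2 mm. It is held there with about 9.6 N, directed at about 25°, and the grip is set at 80 N.
- **Last checks:** The hub's centre is at about 127.6 mm by arm readings and the first camera fit, against a target of 127.5 mm. A second fit of the top face read 0.7 mm higher.
- **Tilt check that disagreed:** The first fit of the hub's top face showed a slope of about 0.05 rad. With outliers removed it was about 0.03 rad or less. The same camera gives a similar slope for the hub lying flat on the bench, so I took the hub as level.
- **Bystanders:** I did not touch the bin, jar or wrench.

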